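Zero the balance and point out the specimen to weigh

TASK

Show the class the next weighing: press the balance's green button all the way down and let it up again to zero it, then point down at the beetle specimen in the tray with the fingertips about 2 to 3 cm above its middle and stay there for two seconds, then point in the same way at the middle of the balance's pan, stay two seconds and finish still pointing there. Only point at the specimen and the pan: do not touch, move or lift any specimen, the pan, the bottle or the brass weight, and do not press the red button.

Things in the scene. Friction and masses are not known exactly. Their poses are not given: they have to be found in the camera images.
- tare_top (a point): middle of the top face of the green button on the balance, a round cap 26 mm across in a black collar 42 mm across; its top is 69 mm above the table and 9 mm above the collar; it is pressed straight down (5 mm, a spring of about 4 N at full travel) and springs back
- tare (a joint): travel of the green button in m: 0 is up, 0.005 is fully down
- power_top (a point): middle of the top face of the red button, the same kind, 132 mm from the green one at the other side of the balance's dark display; not to be pressed
- power (a joint): travel of the red button in m: 0 is up, 0.005 is fully down
- pan: round brushed-steel pan of the balance, 120 mm across, level; origin: centre of its top face, 74 mm above the table. It is fixed. The balance is a white and grey housing 260 mm deep and 200 mm wide; its buttons and display are on its front deck, on the robot's side, 147 mm in front of the pan's centre. It may stand to the left or the right of the tray, a little turned; nothing on it is higher than the pan
- beetle: clear resin block with a black beetle in it on a white plate, 70 x 44 x 22 mm, lying flat in the specimen tray; origin: centre of its underside (add 22 mm for its top face); x along its length, z up. Loose, about 80 g. The three blocks lie side by side, about 95 mm apart, in any order and a little turned.
- leaf: clear resin block with a green leaf in it on a white plate, same size and origin as the beetle's; not to be touched
- shell: clear resin block with an orange spiral shell in it on a white plate, same size and origin as the beetle's; not to be touched
- tray: dark wooden tray that holds the three blocks, 140 x 310 mm with a rim 12 mm high and a floor 5 mm thick; fixed; origin: centre of its underside
- bottle: amber bottle with a black cap, 60 mm across, 130 mm high, standing behind the work; origin: centre of its underside
- weight: brass calibration weight with a knob, 38 mm across, 61 mm high, standing behind the work; origin: centre of its underside

How it is judged:
On the way, in this order (a step that is already met when the one before it is completed fails the run):
1. the green button is pressed down (value of joint tare above 0.0038 m), for 0.05 s.
2. the green button is up again and the beetle specimen is pointed at for 1.6 s (horizontal distance between the grasp point and beetle below 0.022 m and z of the grasp point in the frame of beetle between 0.034 and 0.107 m and value of joint tare below 0.0015 m), for 1.6 s.
3. the middle of the pan is pointed at for 1.6 s (horizontal distance between the grasp point and pan below 0.025 m and z of the grasp point in the frame of pan between 0.012 and 0.085 m and value of joint tare below 0.0015 m), for 1.6 s.
At the end, for the whole second after the job is handed in: The grasp point is within 25 mm sideways of the pan's centre and 12 to 85 mm above it (fingertips up to about 65 mm), touching nothing; both buttons are up (within 1.5 mm); specimens, bottle and weight are at rest within 6 mm of where they started (all of step 3 and value of joint power below 0.0015 m and distance of each of beetle, leaf, shell, bottle, weight from where it was at the start of the episode below 0.006 m and linear speed of each of beetle, leaf, shell, bottle, weight below 0.02 m/s).
It fails at once if the robot touches a specimen (contact force between any of the fingers, the arm and beetle above 0.3 N or contact force between any of the fingers, the arm and leaf above 0.3 N or contact force between any of the fingers, the arm and shell above 0.3 N).
It fails at once if the robot touches the bottle or the weight (contact force between any of the fingers, the arm and bottle above 0.3 N or contact force between any of the fingers, the arm and weight above 0.3 N).
It fails at once if anything touches the pan (contact force between anything else and pan above 0.3 N).
It fails at once if a specimen, the bottle or the weight is moved or lifted (more than 6 mm) (distance of any of beetle, leaf, shell, bottle, weight from where it was at the start of the episode above 0.006 m).
It fails at once if the red button is pressed (value of joint power above 0.002 m).
It also fails if it takes over 51 s, if anything falls off the work surface, if the arm or the gripper's body presses on something with over 40 N, if the wrist force passes 120 N, or if a joint passes its speed limit or range.

ROBOT

A 7-joint arm with a two-finger parallel gripper is mounted at the origin on the work surface. World frame = base frame: x ahead of the robot, y to its left, z up, the work surface at z = 0. Lengths are in m, angles in rad, forces in N, time in s.
With the tool pointing down it reaches from about 0.4 to 0.875 m from the base axis. Payload 6.5 kg.
Tool frame: the origin (TCP) lies at the very end of the fingers, on their centre line; the grasp point (between the pads) lies 19 mm behind it (manip.grip_point_offset is the distance from the TCP to the grasp point, in m); x points along the fingers, z is the direction in which the jaws open and shut, and the axes are right-handed (so a half turn about x gives the same grasp; the last joint's range is limited). The gripper opens to 85 mm and grips with 20 to 120 N. Pads are 22 mm wide; open, the fingers measure 114 mm over their backs; the gripper's body (76 mm by 85 mm) begins 54 mm behind the grasp point. The pads swing forward as they close: fully open they stand 13 mm farther back than shut.
Start: joints at [-1.365, 0.536, -0.004, 1.538, 0.003, 1.067, -0.071], TCP at [0.174, 0.626, 0.231] pointing down, gripper open.
Joint ranges: [-2.7, 2.7], [-0.37, 2.16], [-1.27, 1.26], [0.24, 2.4], [-1.31, 4.45], [0.19, 1.91], [-2.76, 2.76]. Speed limits (rad/s): [2.39, 2.39, 3.14, 3.14, 3.14, 3.14, 3.14].

INTERFACE

Orientations are given as a 3x3 rotation matrix whose columns are the frame's x, y, z axes.
In Python, from plant import manip, get_image, camera_params gives the robot as it stands.
- The arm moves only by the tool drive_tool, never from a script. Its argument "targets" is a list of rows, each an object of numbers: "ax", "ay", "az": the turn, a rotation vector about the world's x, y, z in degrees; "dx", "dy", "dz": the shift along the world's x, y, z in mm; "grip": the opening, from 0 (shut) to 1 (fully open). In form: [{"ax": .., "ay": .., "az": .., "dx": .., "dy": .., "dz": .., "grip": ..}, ...]. A call has exactly 5 rows; each row shifts and turns the commanded pose from where the row before left it; what a row does not reach is not made up. A row lasts 1/10 s, in which the tool goes at most 50 mm and 8.59 degrees, less where a joint would pass 70% of its speed; a pose out of reach is approached as far as the arm can. A call with a gripper value outside its range is refused whole. The fingers move at their own pace and stop on an object; "grip_force" is the grip in N (left out, the last holds). Time passes only in rows, so rows that do not move let the fingers close, or fill a call up. It gives the time, the measured TCP pose, the force and the opening at its end, in the units of the state.
- manip.observe(): the state, without advancing time (a new reading comes with each control period).
- get_image(name): name is "side" or "top"; returns the picture (384x512x3 uint8, blue, green, red); there is no depth.
- camera_params(name): a dict with "K" (3x3 intrinsics, pixels), "R" (3x3) and "t" (3): a world point X has camera coordinates R X + t. Camera axes: x right, y down, z forward; pixel columns grow to the right and rows downward; lengths in m; the calibration is good to about 2 mm. A picture is of the moment at which its call begins. camera_params takes no time and is no camera call.
- manip.close_job(): hands the job in, once; it reports no verdict.
The state is a dict: "t": time; "joint_positions": joint angles; "joint_vel": joint speeds; "tau": joint torques, N m; "tcp_pos": TCP position; "tool_rot": TCP orientation; "ft_force": force on the tool from outside, world axes, zero at the start; "moment": the same for the moment, N m; "width": finger opening in m.
Only numpy, scipy, OpenCV 4.12 (cv2) and the standard library are available. Lean on these libraries where they do the work, as an engineer would, in place of code of your own. Each camera call takes 0.05 s, during which the arm holds its last target.

## Working session

There is one attempt and no reset: what is moved stays moved. The work goes in short steps, Python scripts to look and compute and a tool call to move; the robot and the scene stay as the last step left them, time stands still between calls to the robot, and variables do not carry over. Pictures are saved under pics/ and viewed, and the job is handed in when it is done.

Besides the shell and the picture viewer there is one more tool, called as name(argument=value, ...) on one line, values as JSON. drive_tool: Moves the arm, as the interface text tells. Its arguments: {"type":"object","properties":{"targets":{"type":"array","items":{"type":"object","properties":{"ax":{"type":"number"},"ay":{"type":"number"},"az":{"type":"number"},"dx":{"type":"number"},"dy":{"type":"number"},"dz":{"type":"number"},"grip":{"type":"number"}}}},"grip_force":{"type":"number"}},"required":["targets"]}

```bash
ls; mkdir -p pics; python3 - <<'E'
from plant import manip,get_image,camera_params
import cv2
s=manip.observe()
print(s['t'],s['tcp_pos'],s['tool_rot'],s['width'],manip.grip_point_offset)
for n in('top','side'):
    cv2.imwrite(f'pics/{n}0.png',get_image(n)); p=camera_params(n); print(n,p)
E
```

```text
pics
0.0 [0.17434987 0.62551396 0.23038533] [[-3.48673412e-04 -9.63310451e-01  2.68389370e-01]
 [-1.73566578e-03  2.68389565e-01  9.63308896e-01]
 [-9.99998433e-01 -1.29954046e-04 -1.76556529e-03]] 0.08560315241499217 0.0187
top {'K': array([[388.25861148,   0.        , 256.73990528],
       [  0.        , 388.25861148, 195.87625543],
       [  0.        ,   0.        ,   1.        ]]), 'R': array([[ 0.00102679, -0.99996689,  0.00807234],
       [-0.99660547, -0.00168778, -0.08230844],
       [ 0.08231934, -0.00796042, -0.99657421]]), 't': array([0.00951059, 0.6154712 , 1.07028239])}
side {'K': array([[476.15165186,   0.        , 262.09737891],
       [  0.        , 476.15165186, 188.37192658],
       [  0.        ,   0.        ,   1.        ]]), 'R': array([[ 0.97660866, -0.21378611,  0.0230439 ],
       [-0.09303987, -0.51675635, -0.85106196],
       [ 0.19385331,  0.82901048, -0.52455936]]), 't': array([-0.62086292,  0.13225695,  0.91345564])}
```

View pics/top0.png

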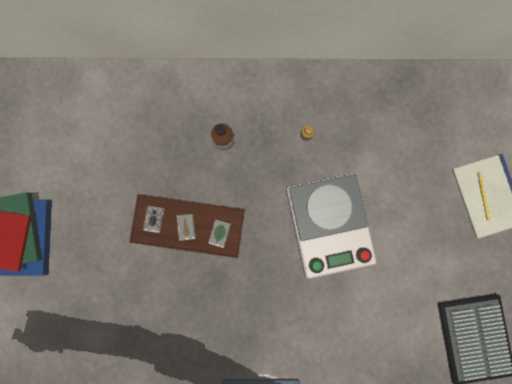

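View pics/side0.png

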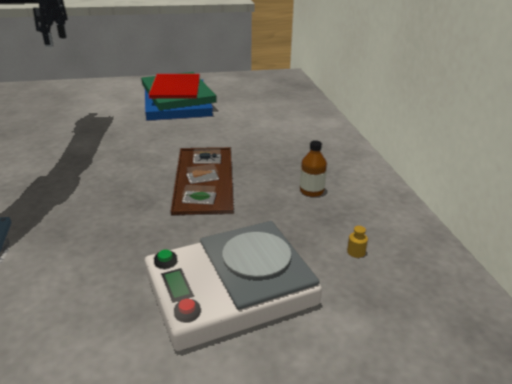

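The top view shows the tray with, from the left, the beetle (153,219), shell (186,228) and leaf (219,233). The balance is on the right: green button (317,265), red (364,255), pan (330,207). I'll enlarge both views to measure.

```bash
python3 - <<'E'
import cv2
t=cv2.imread('pics/top0.png'); s=cv2.imread('pics/side0.png')
def c(im,x,y,w,h,k): return cv2.resize(im[y:y+h,x:x+w],None,fx=k,fy=k,interpolation=cv2.INTER_CUBIC)
cv2.imwrite('pics/a.png',c(t,280,170,110,110,5))
cv2.imwrite('pics/b.png',c(t,125,190,125,70,6))
cv2.imwrite('pics/c.png',c(s,140,140,190,140,4))
E
```

```text
(no output)
```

View pics/a.png

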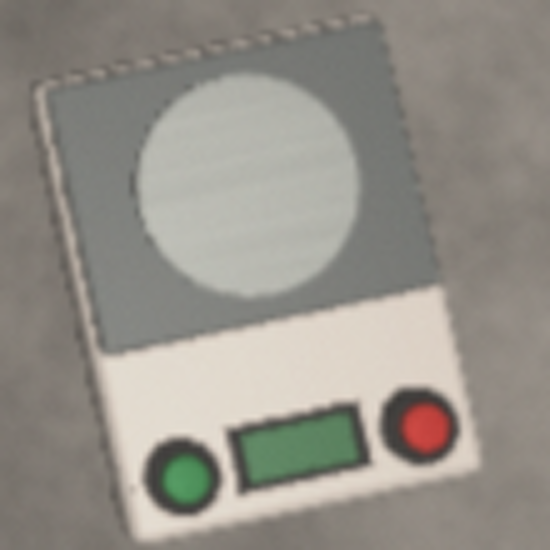

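View pics/b.png

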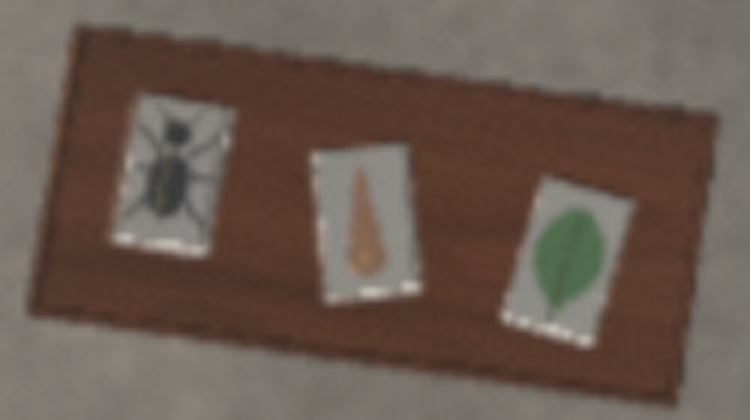

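View pics/c.png

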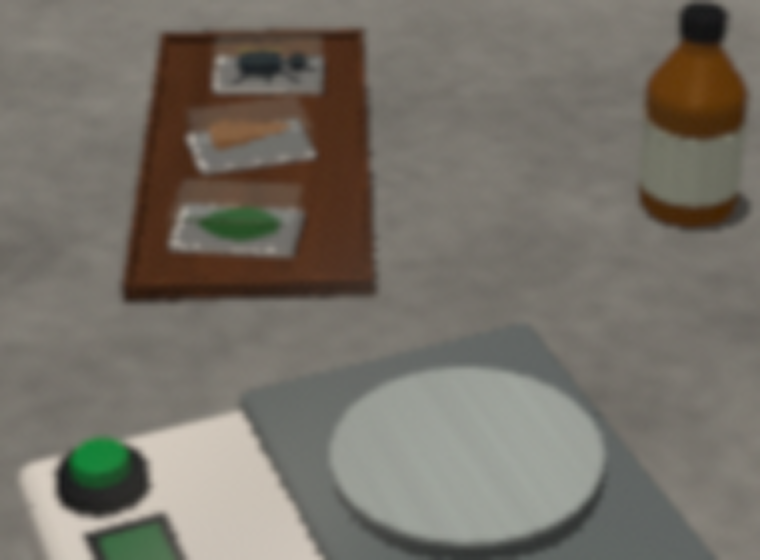

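```bash
cat > h.py <<'E'
import numpy as np
from plant import camera_params
def ray(n,u,v,z):
    p=camera_params(n);d=p['R'].T@np.linalg.solve(p['K'],[u,v,1]);c=-p['R'].T@p['t']
    return c+d*(z-c[2])/d[2]
def proj(n,X):
    p=camera_params(n);q=p['K']@(p['R']@np.array(X)+p['t']);return q[:2]/q[2]
def cr(x0,y0,k,u,v): return (u+.5)/k-.5+x0,(v+.5)/k-.5+y0
E
python3 - <<'E'
from h import *
T=lambda u,v,z:ray('top',*cr(280,170,5,u,v),z).round(4)
g,r,p=T(187,478,.069),T(428,427,.069),T(249,185,.074)
print('g,r,pan',g,r,p,np.linalg.norm(g-r),np.linalg.norm((g+r)[:2]/2-p[:2]))
for z in(.007,.015): print('beetle',ray('top',*cr(125,190,6,173,175),z).round(4))
S=lambda u,v,z:ray('side',*cr(140,140,4,u,v),z).round(4)
print('side',S(100,460,.069),S(467,455,.074),S(268,73,.007))
E
```

```text
g,r,pan [ 0.4262 -0.1506  0.069 ] [ 0.4533 -0.2803  0.069 ] [ 0.5828 -0.185   0.074 ] 0.13250094339286794 0.146254931540786
beetle [0.5511 0.3045 0.007 ]
beetle [0.5509 0.3025 0.015 ]
side [ 0.4258 -0.1576  0.069 ] [ 0.5822 -0.19    0.074 ] [0.5506 0.3023 0.007 ]
```

Both views agree to a few mm: button about (0.426, -0.153), pan (0.5825, -0.187), beetle (0.551, 0.3035). I'll move at the starting height, closing the fingers on the way.

drive_tool(targets=[{"dx":26,"dy":-37,"dz":0,"ax":0,"ay":0,"az":0,"grip":0},{"dx":26,"dy":-37,"dz":0,"ax":0,"ay":0,"az":0,"grip":0},{"dx":26,"dy":-37,"dz":0,"ax":0,"ay":0,"az":0,"grip":0},{"dx":26,"dy":-37,"dz":0,"ax":0,"ay":0,"az":0,"grip":0},{"dx":26,"dy":-37,"dz":0,"ax":0,"ay":0,"az":0,"grip":0}])

```text
t: 0.6
tcp_pos: [0.3052, 0.4393, 0.231]
tool_rot: [[-0.0, -0.963, 0.268], [-0.0, 0.268, 0.963], [-1.0, 0.0, -0.0]]
ft_force: [0.8, -0.1, -0.2]
width: 0.0125
```

drive_tool(targets=[{"dx":26,"dy":-37,"dz":0,"ax":0,"ay":0,"az":0,"grip":0},{"dx":26,"dy":-37,"dz":0,"ax":0,"ay":0,"az":0,"grip":0},{"dx":26,"dy":-37,"dz":0,"ax":0,"ay":0,"az":0,"grip":0},{"dx":26,"dy":-37,"dz":0,"ax":0,"ay":0,"az":0,"grip":0},{"dx":26,"dy":-37,"dz":0,"ax":0,"ay":0,"az":0,"grip":0}])

```text
t: 1.1
tcp_pos: [0.4351, 0.2544, 0.2312]
tool_rot: [[-0.0, -0.963, 0.268], [-0.0, 0.268, 0.963], [-1.0, 0.0, -0.0]]
ft_force: [1.4, 0.9, 0.4]
width: 0.0001
```

drive_tool(targets=[{"dx":0,"dy":-40,"dz":0,"ax":0,"ay":0,"az":0,"grip":0},{"dx":0,"dy":-40,"dz":0,"ax":0,"ay":0,"az":0,"grip":0},{"dx":0,"dy":-40,"dz":0,"ax":0,"ay":0,"az":0,"grip":0},{"dx":0,"dy":-40,"dz":0,"ax":0,"ay":0,"az":0,"grip":0},{"dx":0,"dy":-40,"dz":0,"ax":0,"ay":0,"az":0,"grip":0}])

```text
t: 1.6
tcp_pos: [0.434, 0.0545, 0.2312]
tool_rot: [[-0.0, -0.963, 0.268], [0.0, 0.268, 0.963], [-1.0, 0.0, -0.0]]
ft_force: [0.3, -0.6, 0.3]
width: -0.0001
```

drive_tool(targets=[{"dx":0,"dy":-40,"dz":0,"ax":0,"ay":0,"az":0,"grip":0},{"dx":0,"dy":-40,"dz":0,"ax":0,"ay":0,"az":0,"grip":0},{"dx":0,"dy":-40,"dz":0,"ax":0,"ay":0,"az":0,"grip":0},{"dx":-4,"dy":-40,"dz":0,"ax":0,"ay":0,"az":0,"grip":0},{"dx":-4,"dy":-40,"dz":0,"ax":0,"ay":0,"az":0,"grip":0}])

```text
t: 2.1
tcp_pos: [0.426, -0.1454, 0.2312]
tool_rot: [[-0.0, -0.963, 0.268], [0.0, 0.268, 0.963], [-1.0, 0.0, 0.0]]
ft_force: [0.7, 0.6, 1.7]
width: 0.0004
```

drive_tool(targets=[{"dx":0,"dy":-7,"dz":-35,"ax":0,"ay":0,"az":0,"grip":0},{"dx":0,"dy":0,"dz":-35,"ax":0,"ay":0,"az":0,"grip":0},{"dx":0,"dy":0,"dz":-35,"ax":0,"ay":0,"az":0,"grip":0},{"dx":0,"dy":0,"dz":-31,"ax":0,"ay":0,"az":0,"grip":0},{"dx":0,"dy":0,"dz":0,"ax":0,"ay":0,"az":0,"grip":0}])

```text
t: 2.6
tcp_pos: [0.4234, -0.1501, 0.0923]
tool_rot: [[-0.007, -0.963, 0.268], [0.001, 0.268, 0.963], [-1.0, 0.007, -0.001]]
ft_force: [-0.7, 1.0, -0.3]
width: 0.0002
```

```bash
python3 - <<'E'
from plant import manip,get_image
from h import *
import cv2
t=get_image('top'); s=get_image('side'); o=manip.observe(); print(o['tcp_pos'],o['joint_positions'])
print(proj('top',o['tcp_pos']),proj('side',o['tcp_pos']))
def c(im,x,y,w,h,k): return cv2.resize(im[y:y+h,x:x+w],None,fx=k,fy=k,interpolation=cv2.INTER_CUBIC)
cv2.imwrite('pics/d.png',np.hstack([c(s,120,190,100,100,4),c(t,270,200,100,100,4)]))
E
```

```text
[ 0.42619923 -0.15101241  0.0955341 ] [-0.0343313   0.44815436  0.33436104  2.15883745 -0.26461187  0.57364784
  1.79177856]
[318.82629458 266.17170946] [163.39040561 240.1973383 ]
```

View pics/d.png

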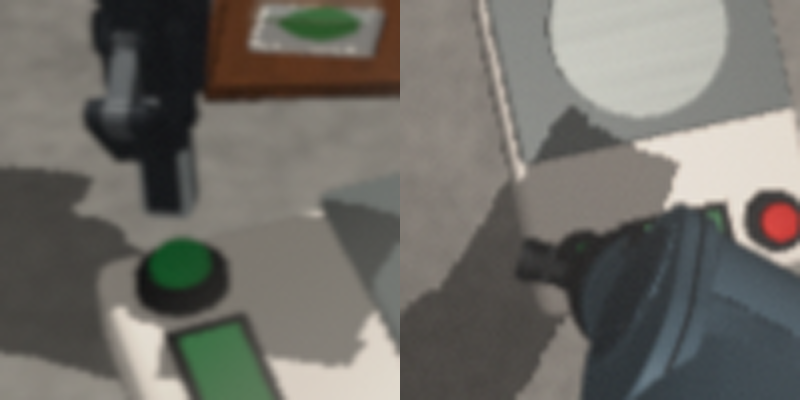

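The side crop shows the shut fingertips at about (162.5, 243), right above the green cap at (165, 255). The projected TCP agrees with that to about 3 px. I'll shift 2 mm in -y and press gently.

drive_tool(targets=[{"dx":0,"dy":-2,"dz":-10,"ax":0,"ay":0,"az":0,"grip":0},{"dx":0,"dy":0,"dz":-10,"ax":0,"ay":0,"az":0,"grip":0},{"dx":0,"dy":0,"dz":-6,"ax":0,"ay":0,"az":0,"grip":0},{"dx":0,"dy":0,"dz":-3,"ax":0,"ay":0,"az":0,"grip":0},{"dx":0,"dy":0,"dz":0,"ax":0,"ay":0,"az":0,"grip":0}])

```text
t: 3.2
tcp_pos: [0.4266, -0.1528, 0.0662]
tool_rot: [[0.0, -0.963, 0.268], [0.0, 0.268, 0.963], [-1.0, -0.0, 0.0]]
ft_force: [-0.8, 0.3, 2.9]
width: -0.0001
```

drive_tool(targets=[{"dx":0,"dy":0,"dz":-1,"ax":0,"ay":0,"az":0,"grip":0},{"dx":0,"dy":0,"dz":-1,"ax":0,"ay":0,"az":0,"grip":0},{"dx":0,"dy":0,"dz":-0.5,"ax":0,"ay":0,"az":0,"grip":0},{"dx":0,"dy":0,"dz":0,"ax":0,"ay":0,"az":0,"grip":0},{"dx":0,"dy":0,"dz":0,"ax":0,"ay":0,"az":0,"grip":0}])

```text
t: 3.7
tcp_pos: [0.4266, -0.1529, 0.0641]
tool_rot: [[0.0, -0.963, 0.268], [0.0, 0.268, 0.963], [-1.0, -0.0, 0.0]]
ft_force: [-1.3, 1.5, 6.1]
width: 0.0002
```

drive_tool(targets=[{"dx":0,"dy":0,"dz":-1,"ax":0,"ay":0,"az":0,"grip":0},{"dx":0,"dy":0,"dz":-0.5,"ax":0,"ay":0,"az":0,"grip":0},{"dx":0,"dy":0,"dz":0,"ax":0,"ay":0,"az":0,"grip":0},{"dx":0,"dy":0,"dz":0,"ax":0,"ay":0,"az":0,"grip":0},{"dx":0,"dy":0,"dz":0,"ax":0,"ay":0,"az":0,"grip":0}])

```text
t: 4.2
tcp_pos: [0.4267, -0.1529, 0.0636]
tool_rot: [[0.001, -0.963, 0.269], [0.001, 0.269, 0.963], [-1.0, -0.0, 0.001]]
ft_force: [-5.5, 2.1, 25.3]
width: -0.0001
```

The button is fully down: tip z 0.0636 and 25 N against the stop. Now I'll release it and go to the beetle.

drive_tool(targets=[{"dx":0,"dy":0,"dz":5,"ax":0,"ay":0,"az":0,"grip":0},{"dx":0,"dy":0,"dz":15,"ax":0,"ay":0,"az":0,"grip":0},{"dx":0,"dy":0,"dz":35,"ax":0,"ay":0,"az":0,"grip":0},{"dx":0,"dy":0,"dz":35,"ax":0,"ay":0,"az":0,"grip":0},{"dx":0,"dy":0,"dz":30,"ax":0,"ay":0,"az":0,"grip":0}])

```text
t: 4.7
tcp_pos: [0.4264, -0.153, 0.1837]
tool_rot: [[0.0, -0.963, 0.269], [-0.0, 0.269, 0.963], [-1.0, -0.0, -0.0]]
ft_force: [1.2, 0.5, 0.1]
width: 0.0
```

drive_tool(targets=[{"dx":10,"dy":38,"dz":0,"ax":0,"ay":0,"az":0,"grip":0},{"dx":10,"dy":38,"dz":0,"ax":0,"ay":0,"az":0,"grip":0},{"dx":10,"dy":38,"dz":0,"ax":0,"ay":0,"az":0,"grip":0},{"dx":10,"dy":38,"dz":0,"ax":0,"ay":0,"az":0,"grip":0},{"dx":10,"dy":38,"dz":0,"ax":0,"ay":0,"az":0,"grip":0}])

```text
t: 5.2
tcp_pos: [0.4766, 0.0386, 0.1823]
tool_rot: [[0.0, -0.963, 0.269], [-0.0, 0.269, 0.963], [-1.0, -0.0, 0.0]]
ft_force: [0.4, -0.5, 0.0]
width: 0.0002
```

drive_tool(targets=[{"dx":10,"dy":38,"dz":0,"ax":0,"ay":0,"az":0,"grip":0},{"dx":10,"dy":38,"dz":0,"ax":0,"ay":0,"az":0,"grip":0},{"dx":10,"dy":38,"dz":0,"ax":0,"ay":0,"az":0,"grip":0},{"dx":10,"dy":38,"dz":0,"ax":0,"ay":0,"az":0,"grip":0},{"dx":10,"dy":38,"dz":0,"ax":0,"ay":0,"az":0,"grip":0}])

```text
t: 5.7
tcp_pos: [0.5265, 0.2286, 0.182]
tool_rot: [[-0.0, -0.963, 0.268], [-0.0, 0.268, 0.963], [-1.0, 0.0, -0.0]]
ft_force: [0.6, -0.4, 0.0]
width: -0.0002
```

drive_tool(targets=[{"dx":12,"dy":38,"dz":0,"ax":0,"ay":0,"az":0,"grip":0},{"dx":12,"dy":38,"dz":0,"ax":0,"ay":0,"az":0,"grip":0},{"dx":0,"dy":0,"dz":0,"ax":0,"ay":0,"az":0,"grip":0},{"dx":0,"dy":0,"dz":0,"ax":0,"ay":0,"az":0,"grip":0},{"dx":0,"dy":0,"dz":0,"ax":0,"ay":0,"az":0,"grip":0}])

```text
t: 6.2
tcp_pos: [0.5504, 0.3013, 0.182]
tool_rot: [[-0.0, -0.963, 0.27], [-0.001, 0.27, 0.963], [-1.0, 0.0, -0.002]]
ft_force: [0.6, -1.4, 0.1]
width: 0.0003
```

```bash
python3 - <<'E'
from plant import manip,get_image
from h import *
import cv2
s=get_image('side'); o=manip.observe(); print(o['t'],o['tcp_pos'],o['joint_positions'])
cv2.imwrite('pics/e.png',s)
E
```

```text
6.25 [0.55051588 0.30113603 0.18215536] [-0.75778887  0.56142133  0.2621596   1.65582088 -0.16967026  0.94771017
  0.86221802]
```

View pics/e.png

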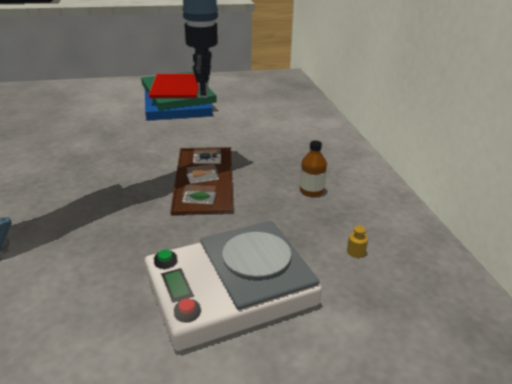

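The green cap at (165, 257) is up again, and the fingers at (203, 95) are above the beetle at (207, 156). I'll descend to 25 mm above the block.

drive_tool(targets=[{"dx":0,"dy":2,"dz":-35,"ax":0,"ay":0,"az":0,"grip":0},{"dx":0,"dy":0,"dz":-35,"ax":0,"ay":0,"az":0,"grip":0},{"dx":0,"dy":0,"dz":-30,"ax":0,"ay":0,"az":0,"grip":0},{"dx":0,"dy":0,"dz":-20,"ax":0,"ay":0,"az":0,"grip":0},{"dx":0,"dy":0,"dz":-10,"ax":0,"ay":0,"az":0,"grip":0}])

```text
t: 6.75
tcp_pos: [0.5495, 0.303, 0.0505]
tool_rot: [[-0.003, -0.963, 0.27], [-0.002, 0.27, 0.963], [-1.0, 0.002, -0.003]]
ft_force: [-0.1, 0.5, -0.9]
width: 0.0002
```

drive_tool(targets=[{"dx":0,"dy":0,"dz":0,"ax":0,"ay":0,"az":0,"grip":0},{"dx":0,"dy":0,"dz":0,"ax":0,"ay":0,"az":0,"grip":0},{"dx":0,"dy":0,"dz":0,"ax":0,"ay":0,"az":0,"grip":0},{"dx":0,"dy":0,"dz":0,"ax":0,"ay":0,"az":0,"grip":0},{"dx":0,"dy":0,"dz":0,"ax":0,"ay":0,"az":0,"grip":0}])

```text
t: 7.25
tcp_pos: [0.5509, 0.3054, 0.0531]
tool_rot: [[0.001, -0.963, 0.268], [0.001, 0.268, 0.963], [-1.0, -0.001, 0.001]]
ft_force: [0.7, 0.5, 0.6]
width: -0.0002
```

```bash
python3 - <<'E'
from plant import manip,get_image
from h import *
import cv2
t=get_image('top'); s=get_image('side'); o=manip.observe(); print(o['t'],o['tcp_pos'])
print(proj('top',o['tcp_pos']),proj('side',o['tcp_pos']))
def c(im,x,y,w,h,k): return cv2.resize(im[y:y+h,x:x+w],None,fx=k,fy=k,interpolation=cv2.INTER_CUBIC)
cv2.imwrite('pics/f.png',np.hstack([c(s,160,110,80,100,5),c(t,110,160,80,100,5)]))
E
```

```text
7.35 [0.5506663  0.30530734 0.0527013 ]
[148.82896515 218.50606515] [205.85593216 141.89114625]
```

View pics/f.png

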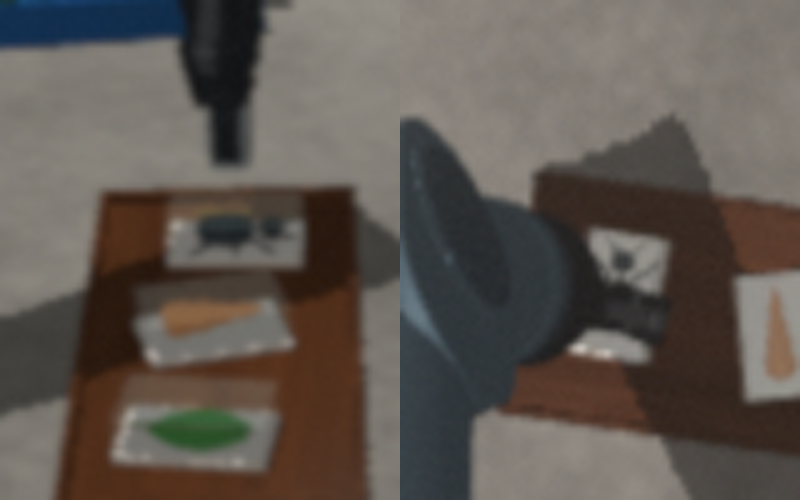

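The side crop shows the tip at about (206, 143), hanging clear above the beetle plate and centred along it. I'll hold.

drive_tool(targets=[{"dx":0,"dy":-1,"dz":0,"ax":0,"ay":0,"az":0,"grip":0},{"dx":0,"dy":0,"dz":0,"ax":0,"ay":0,"az":0,"grip":0},{"dx":0,"dy":0,"dz":0,"ax":0,"ay":0,"az":0,"grip":0},{"dx":0,"dy":0,"dz":0,"ax":0,"ay":0,"az":0,"grip":0},{"dx":0,"dy":0,"dz":0,"ax":0,"ay":0,"az":0,"grip":0}])

```text
t: 7.85
tcp_pos: [0.5505, 0.3041, 0.0523]
tool_rot: [[0.0, -0.963, 0.268], [-0.0, 0.268, 0.963], [-1.0, -0.0, 0.0]]
ft_force: [-0.7, 0.2, 0.9]
width: 0.0001
```

drive_tool(targets=[{"dx":0,"dy":0,"dz":0,"ax":0,"ay":0,"az":0,"grip":0},{"dx":0,"dy":0,"dz":0,"ax":0,"ay":0,"az":0,"grip":0},{"dx":0,"dy":0,"dz":0,"ax":0,"ay":0,"az":0,"grip":0},{"dx":0,"dy":0,"dz":0,"ax":0,"ay":0,"az":0,"grip":0},{"dx":0,"dy":0,"dz":0,"ax":0,"ay":0,"az":0,"grip":0}])

```text
t: 8.35
tcp_pos: [0.5505, 0.3042, 0.0523]
tool_rot: [[0.0, -0.963, 0.268], [-0.0, 0.268, 0.963], [-1.0, -0.0, -0.0]]
ft_force: [0.6, -0.1, 0.0]
width: -0.0002
```

drive_tool(targets=[{"dx":0,"dy":0,"dz":0,"ax":0,"ay":0,"az":0,"grip":0},{"dx":0,"dy":0,"dz":0,"ax":0,"ay":0,"az":0,"grip":0},{"dx":0,"dy":0,"dz":0,"ax":0,"ay":0,"az":0,"grip":0},{"dx":0,"dy":0,"dz":0,"ax":0,"ay":0,"az":0,"grip":0},{"dx":0,"dy":0,"dz":0,"ax":0,"ay":0,"az":0,"grip":0}])

```text
t: 8.85
tcp_pos: [0.5505, 0.3041, 0.0523]
tool_rot: [[0.0, -0.963, 0.268], [-0.0, 0.268, 0.963], [-1.0, -0.0, -0.0]]
ft_force: [0.7, 0.2, -0.0]
width: 0.0
```

drive_tool(targets=[{"dx":0,"dy":0,"dz":0,"ax":0,"ay":0,"az":0,"grip":0},{"dx":0,"dy":0,"dz":0,"ax":0,"ay":0,"az":0,"grip":0},{"dx":0,"dy":0,"dz":0,"ax":0,"ay":0,"az":0,"grip":0},{"dx":0,"dy":0,"dz":0,"ax":0,"ay":0,"az":0,"grip":0},{"dx":0,"dy":0,"dz":0,"ax":0,"ay":0,"az":0,"grip":0}])

```text
t: 9.35
tcp_pos: [0.5505, 0.3041, 0.0523]
tool_rot: [[-0.0, -0.963, 0.268], [-0.0, 0.268, 0.963], [-1.0, -0.0, -0.0]]
ft_force: [-1.2, 0.2, -0.1]
width: -0.0002
```

drive_tool(targets=[{"dx":0,"dy":0,"dz":15,"ax":0,"ay":0,"az":0,"grip":0},{"dx":0,"dy":0,"dz":35,"ax":0,"ay":0,"az":0,"grip":0},{"dx":0,"dy":0,"dz":35,"ax":0,"ay":0,"az":0,"grip":0},{"dx":0,"dy":0,"dz":25,"ax":0,"ay":0,"az":0,"grip":0},{"dx":2,"dy":-11,"dz":0,"ax":0,"ay":0,"az":0,"grip":0}])

```text
t: 9.85
tcp_pos: [0.5547, 0.2962, 0.1676]
tool_rot: [[0.007, -0.964, 0.266], [0.006, 0.266, 0.964], [-1.0, -0.005, 0.007]]
ft_force: [-0.6, -0.1, 0.2]
width: 0.0002
```

drive_tool(targets=[{"dx":2,"dy":-40,"dz":0,"ax":0,"ay":0,"az":0,"grip":0},{"dx":2,"dy":-40,"dz":0,"ax":0,"ay":0,"az":0,"grip":0},{"dx":2,"dy":-40,"dz":0,"ax":0,"ay":0,"az":0,"grip":0},{"dx":2,"dy":-40,"dz":0,"ax":0,"ay":0,"az":0,"grip":0},{"dx":2,"dy":-40,"dz":0,"ax":0,"ay":0,"az":0,"grip":0}])

```text
t: 10.35
tcp_pos: [0.5621, 0.091, 0.1626]
tool_rot: [[-0.0, -0.963, 0.269], [-0.0, 0.269, 0.963], [-1.0, 0.0, -0.0]]
ft_force: [0.1, 0.9, -0.2]
width: -0.0003
```

drive_tool(targets=[{"dx":3,"dy":-40,"dz":0,"ax":0,"ay":0,"az":0,"grip":0},{"dx":3,"dy":-40,"dz":0,"ax":0,"ay":0,"az":0,"grip":0},{"dx":3,"dy":-40,"dz":0,"ax":0,"ay":0,"az":0,"grip":0},{"dx":3,"dy":-40,"dz":0,"ax":0,"ay":0,"az":0,"grip":0},{"dx":3,"dy":-40,"dz":0,"ax":0,"ay":0,"az":0,"grip":0}])

```text
t: 10.85
tcp_pos: [0.577, -0.1089, 0.1625]
tool_rot: [[-0.0, -0.963, 0.269], [0.0, 0.269, 0.963], [-1.0, 0.0, -0.0]]
ft_force: [1.4, -0.6, 0.7]
width: 0.0002
```

drive_tool(targets=[{"dx":3,"dy":-40,"dz":0,"ax":0,"ay":0,"az":0,"grip":0},{"dx":2,"dy":-40,"dz":0,"ax":0,"ay":0,"az":0,"grip":0},{"dx":0,"dy":0,"dz":0,"ax":0,"ay":0,"az":0,"grip":0},{"dx":0,"dy":0,"dz":0,"ax":0,"ay":0,"az":0,"grip":0},{"dx":0,"dy":0,"dz":0,"ax":0,"ay":0,"az":0,"grip":0}])

```text
t: 11.35
tcp_pos: [0.5824, -0.1855, 0.1622]
tool_rot: [[-0.0, -0.964, 0.267], [0.001, 0.267, 0.964], [-1.0, 0.001, 0.001]]
ft_force: [0.4, 0.6, -0.4]
width: 0.0002
```

drive_tool(targets=[{"dx":0,"dy":-1,"dz":-20,"ax":0,"ay":0,"az":0,"grip":0},{"dx":0,"dy":0,"dz":-20,"ax":0,"ay":0,"az":0,"grip":0},{"dx":0,"dy":0,"dz":-14,"ax":0,"ay":0,"az":0,"grip":0},{"dx":0,"dy":0,"dz":-8,"ax":0,"ay":0,"az":0,"grip":0},{"dx":0,"dy":0,"dz":0,"ax":0,"ay":0,"az":0,"grip":0}])

```text
t: 11.85
tcp_pos: [0.5819, -0.1869, 0.0993]
tool_rot: [[-0.002, -0.964, 0.267], [0.001, 0.267, 0.964], [-1.0, 0.002, 0.0]]
ft_force: [-0.4, 0.0, -0.1]
width: 0.0003
```

```bash
python3 - <<'E'
from plant import manip,get_image
from h import *
import cv2
t=get_image('top'); s=get_image('side'); o=manip.observe(); print(o['t'],o['tcp_pos'])
print(proj('top',o['tcp_pos']),proj('side',o['tcp_pos']))
def c(im,x,y,w,h,k): return cv2.resize(im[y:y+h,x:x+w],None,fx=k,fy=k,interpolation=cv2.INTER_CUBIC)
cv2.imwrite('pics/g.png',np.hstack([c(s,140,140,200,200,2),c(t,200,100,200,200,2)]))
E
```

```text
11.95 [ 0.58295325 -0.18775793  0.10081097]
[332.41651367 205.97642964] [256.80999882 240.32693704]
```

View pics/g.png

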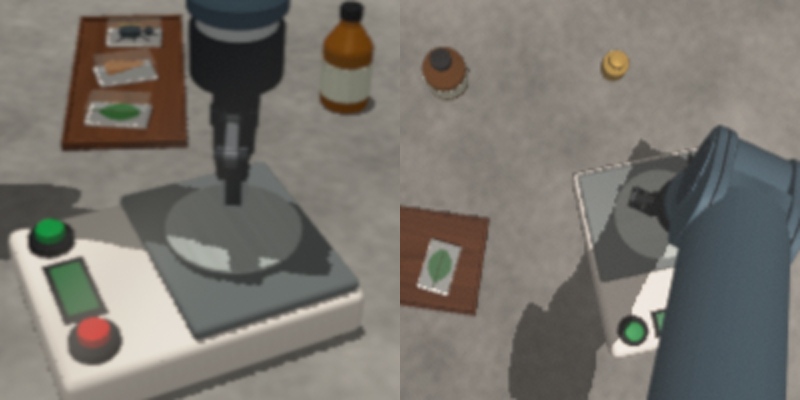

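The tip at side crop (232, 203) hangs above the middle of the pan (233, 228) without touching. Both buttons are up, and the blocks, bottle and weight look undisturbed. I'll hold.

drive_tool(targets=[{"dx":0,"dy":0,"dz":0,"ax":0,"ay":0,"az":0,"grip":0},{"dx":0,"dy":0,"dz":0,"ax":0,"ay":0,"az":0,"grip":0},{"dx":0,"dy":0,"dz":0,"ax":0,"ay":0,"az":0,"grip":0},{"dx":0,"dy":0,"dz":0,"ax":0,"ay":0,"az":0,"grip":0},{"dx":0,"dy":0,"dz":0,"ax":0,"ay":0,"az":0,"grip":0}])

```text
t: 12.45
tcp_pos: [0.5825, -0.1879, 0.1004]
tool_rot: [[0.0, -0.963, 0.268], [-0.0, 0.268, 0.963], [-1.0, -0.0, 0.0]]
ft_force: [-0.7, 0.2, -0.0]
width: -0.0
```

drive_tool(targets=[{"dx":0,"dy":0,"dz":0,"ax":0,"ay":0,"az":0,"grip":0},{"dx":0,"dy":0,"dz":0,"ax":0,"ay":0,"az":0,"grip":0},{"dx":0,"dy":0,"dz":0,"ax":0,"ay":0,"az":0,"grip":0},{"dx":0,"dy":0,"dz":0,"ax":0,"ay":0,"az":0,"grip":0},{"dx":0,"dy":0,"dz":0,"ax":0,"ay":0,"az":0,"grip":0}])

```text
t: 12.95
tcp_pos: [0.5825, -0.1879, 0.1003]
tool_rot: [[0.0, -0.963, 0.268], [-0.0, 0.268, 0.963], [-1.0, -0.0, 0.0]]
ft_force: [0.9, -0.1, -0.3]
width: -0.0
```

drive_tool(targets=[{"dx":0,"dy":0,"dz":0,"ax":0,"ay":0,"az":0,"grip":0},{"dx":0,"dy":0,"dz":0,"ax":0,"ay":0,"az":0,"grip":0},{"dx":0,"dy":0,"dz":0,"ax":0,"ay":0,"az":0,"grip":0},{"dx":0,"dy":0,"dz":0,"ax":0,"ay":0,"az":0,"grip":0},{"dx":0,"dy":0,"dz":0,"ax":0,"ay":0,"az":0,"grip":0}])

```text
t: 13.45
tcp_pos: [0.5825, -0.1879, 0.1003]
tool_rot: [[0.0, -0.963, 0.268], [-0.0, 0.268, 0.963], [-1.0, -0.0, -0.0]]
ft_force: [0.4, -0.5, 0.2]
width: -0.0002
```

drive_tool(targets=[{"dx":0,"dy":0,"dz":0,"ax":0,"ay":0,"az":0,"grip":0},{"dx":0,"dy":0,"dz":0,"ax":0,"ay":0,"az":0,"grip":0},{"dx":0,"dy":0,"dz":0,"ax":0,"ay":0,"az":0,"grip":0},{"dx":0,"dy":0,"dz":0,"ax":0,"ay":0,"az":0,"grip":0},{"dx":0,"dy":0,"dz":0,"ax":0,"ay":0,"az":0,"grip":0}])

```text
t: 13.95
tcp_pos: [0.5825, -0.1879, 0.1003]
tool_rot: [[0.0, -0.963, 0.268], [0.0, 0.268, 0.963], [-1.0, -0.0, 0.0]]
ft_force: [0.1, 0.2, -0.8]
width: -0.0
```

drive_tool(targets=[{"dx":0,"dy":0,"dz":0,"ax":0,"ay":0,"az":0,"grip":0},{"dx":0,"dy":0,"dz":0,"ax":0,"ay":0,"az":0,"grip":0},{"dx":0,"dy":0,"dz":0,"ax":0,"ay":0,"az":0,"grip":0},{"dx":0,"dy":0,"dz":0,"ax":0,"ay":0,"az":0,"grip":0},{"dx":0,"dy":0,"dz":0,"ax":0,"ay":0,"az":0,"grip":0}])

```text
t: 14.45
tcp_pos: [0.5825, -0.1879, 0.1003]
tool_rot: [[0.0, -0.963, 0.268], [-0.0, 0.268, 0.963], [-1.0, -0.0, 0.0]]
ft_force: [0.3, -0.4, 0.3]
width: -0.0001
```

```bash
python3 - <<'E'
from plant import manip
o=manip.observe(); print(o['t'],o['tcp_pos'],o['ft_force'])
print(manip.close_job())
E
```

```text
14.45 [ 0.58249024 -0.18787358  0.10028337] [ 0.31698064 -0.36127483  0.32422921]
the job is handed in; nothing more can be done
None
```

I pressed the green button with shut fingers until it hit its stop (tip at z 63.6 mm, about 25 N) and let it up again. I then pointed about 25 mm above the beetle for about 2.6 s and about 26 mm above the pan's middle for about 2.6 s. I handed the job in at 14.45 s, still pointing at the pan; no verdict was reported.

**Last checks:** the last pictures, taken at the start of the pan hold, show both buttons up, the fingers clear of the pan, and the specimens, bottle and weight looking undisturbed. I judged that by eye and did not measure it. Wrist force at the end was only noise, under 1 N.

**Disagreement:** the two cameras differed by 5–7 mm in y for the pan and the green button, and by about 2 mm or less for the beetle. I aimed between the two readings; the pan aim is within about 3 mm of either, inside the 25 mm limit.

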